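Set out the balm tins by size on the display risers

ROBOT

A 6-joint arm with a two-finger parallel gripper is mounted at the origin on the work surface. World frame = base frame: x ahead of the robot, y to its left, z up, the work surface at z = 0. Lengths are in m, angles in rad, forces in N, time in s.
With the tool pointing down it reaches from about 0.425 to 0.95 m from the base axis. Payload 3.5 kg.
Tool frame: the origin (TCP) lies on the centre line of the jaws, within the pads' length; the fingertips stand 14 mm ahead of it and the grasp point (between the pads) lies 5 mm behind it (ctrl.finger_overhang is the distance from the TCP to the fingertips, in m); z points along the fingers, y is the line along which they close (so a half turn about z gives the same grasp; the last joint's range is limited). The gripper opens to 85 mm and grips with 20 to 120 N. Pads are 22 mm wide; open, the fingers measure 114 mm over their backs; the gripper's body (76 mm by 85 mm) begins 54 mm behind the grasp point. The pads swing forward as they close: fully open they stand 13 mm farther back than shut.
Start: joints at [-1.262, 0.286, 1.577, -0, 1.279, -0.15], TCP at [0.299, -0.605, 0.216] pointing down, gripper open.
Joint ranges: [-2.77, 2.77], [-0.9, 2.22], [0.21, 2.48], [-1.53, 4.67], [0.24, 2.81], [-2.84, 2.84]. Speed limits (rad/s): [2.79, 2.79, 3.14, 3.14, 3.14, 3.14].

INTERFACE

Orientations are given as a unit quaternion [x, y, z, w].
In Python, from plant import ctrl gives the robot as it stands.
- The arm moves only by the tool send_rows, never from a script. Its argument "moves" is text: rows parted by semicolons, each of 7 numbers parted by spaces: the turn, a rotation vector about the tool's x, y, z in units of 360 degrees (1.0 is 360 degrees), then the shift along the tool's x, y, z in units of 20 cm (1.0 is 20 cm), then the gripper's target within -1 to 1 (fully open at 1, half-way at 0, shut at -1). A call has 1 to 12 rows; each row is the pose to reach, as a shift and turn from the pose commanded when the call began, along the tool's axes at that moment, turning the shorter way round; what a row does not reach only later rows make up. A row lasts 1/8 s, in which the tool goes at most 62.5 mm and 10.7 degrees, less where a joint would pass 70% of its speed; a pose out of reach is approached as far as the arm can. A call with a number of a shift or a turn outside -1 to 1 is refused whole. A call with a gripper value outside its range is refused whole. The fingers move at their own pace and stop on an object; "newtons" is the grip in N (left out, the last holds). Time passes only in rows, so rows that repeat a pose let the fingers close. It gives the time, the measured TCP pose, the force, the opening and the grip force at its end, in the units of the state.
- ctrl.get_state(): the state, without advancing time (a new reading comes with each control period).
- ctrl.read_camera(name): name is "scene" or "top"; returns a dict with "image" (420x560x3 uint8, red, green, blue), "fovy" (degrees; the focal length in pixels is half the picture's height over the tangent of half this angle, whatever the lens; pixels are square), "cx", "cy" (the principal point, pixels), "distortion" ([k1, k2, p1, p2, k3] as OpenCV has them; the pictures are not rectified), "extrinsics" (4x4, takes a point from camera to world coordinates). Camera axes: x right, y up, looking along -z (the intrinsics and any distortion apply to the point x, -y, -z); pixel columns grow to the right and rows downward; lengths in m; the calibration is good to about 2 mm. A picture is of the moment at which its call begins. There is no depth.
- ctrl.sign_off(): hands the job in; it is judged then, once.
The state is a dict: "time": time; "qpos": joint angles; "dq": joint speeds; "joint_efforts": joint torques, N m; "eef_pos": TCP position; "tcp_rot": TCP orientation; "contact_force": force on the tool from outside, world axes, zero at the start; "wrist_torque": the same for the moment, N m; "opening": opening from 0.0 (shut) to 1.0 (fully open); "finger_force": force on a finger pad.
Only numpy, scipy, OpenCV 4.12 (cv2) and the standard library are available. Lean on these libraries where they do the work, as an engineer would, in place of code of your own. Each camera call takes 0.05 s, during which the arm holds its last target. There are 200 camera calls.

TASK

Set out the balm range for the display: stand one tin in the middle of each of the four white risers on the plank, in order of size, with the smallest next to the vase of dried flowers and each one bigger along the row to the largest beside the white tub. Keep the tins upright with their lids up and set them down without dropping them; leave the vase and the tub where they are.

Things in the scene. Friction and masses are not known exactly. Their poses are not given: they have to be found in the camera images.
- tin_33: The smallest of four round screw-lid aluminium balm tins, 33 mm in diameter and 17 mm high, about 18 g (fill varies by a third), solid to grip anywhere round its side. Starts loose on the table (on a thin dark work mat), lid up, in front of the plank. Origin: centre of its underside; z points up through the lid.
- tin_42: The second smallest of four round screw-lid aluminium balm tins, 42 mm in diameter and 20 mm high, about 34 g (fill varies by a third), solid to grip anywhere round its side. Starts loose on the table (on a thin dark work mat), lid up, in front of the plank. Origin: centre of its underside; z points up through the lid.
- tin_52: The second largest of four round screw-lid aluminium balm tins, 52 mm in diameter and 24 mm high, about 60 g (fill varies by a third), solid to grip anywhere round its side. Starts loose on the table (on a thin dark work mat), lid up, in front of the plank. Origin: centre of its underside; z points up through the lid.
- tin_62: The largest of four round screw-lid aluminium balm tins, 62 mm in diameter and 28 mm high, about 95 g (fill varies by a third), solid to grip anywhere round its side. Starts loose on the table (on a thin dark work mat), lid up, in front of the plank. Origin: centre of its underside; z points up through the lid.
- riser_a: One of four identical round white display risers, fixed: a flat disc 86 mm in diameter and 18 mm high, standing in a straight row, about 105 mm apart, along the middle of a fixed wooden plank (130 x 740 x 15 mm) that lies crosswise ahead of the robot. The letter says nothing about its place in the row. Origin: centre of its underside, on the plank 15 mm above the table; its flat top is 18 mm above the origin, 33 mm above the table.
- riser_b: One of four identical round white display risers, fixed: a flat disc 86 mm in diameter and 18 mm high, standing in a straight row, about 105 mm apart, along the middle of a fixed wooden plank (130 x 740 x 15 mm) that lies crosswise ahead of the robot. The letter says nothing about its place in the row. Origin: centre of its underside, on the plank 15 mm above the table; its flat top is 18 mm above the origin, 33 mm above the table.
- riser_c: One of four identical round white display risers, fixed: a flat disc 86 mm in diameter and 18 mm high, standing in a straight row, about 105 mm apart, along the middle of a fixed wooden plank (130 x 740 x 15 mm) that lies crosswise ahead of the robot. The letter says nothing about its place in the row. Origin: centre of its underside, on the plank 15 mm above the table; its flat top is 18 mm above the origin, 33 mm above the table.
- riser_d: One of four identical round white display risers, fixed: a flat disc 86 mm in diameter and 18 mm high, standing in a straight row, about 105 mm apart, along the middle of a fixed wooden plank (130 x 740 x 15 mm) that lies crosswise ahead of the robot. The letter says nothing about its place in the row. Origin: centre of its underside, on the plank 15 mm above the table; its flat top is 18 mm above the origin, 33 mm above the table.
- vase: Brown bottle vase with a paper band and dried flowers, 70 mm in diameter, 106 mm to its mouth, flowers to about 210 mm; loose. It stands on one end of the plank (either end), in line with the row, its centre about 140 mm from the centre of the nearest riser. Origin: centre of its underside, on the plank.
- tub: White plastic tub with a white screw lid, 98 mm in diameter, 74 mm high; loose. It stands on the other end of the plank, about 140 mm from the centre of the nearest riser. Origin: centre of its underside, on the plank.
Not all that is in view belongs to the job. What is shaped like the tin_42 but blue is not meant.

How it is judged:
By the outcome, as a careful person would: the job done as asked, in the order asked, and still so for the second after the job is handed in, with the robot touching nothing.
It also fails if it takes over 104 s, if anything falls off the work surface, if the arm or the gripper's body presses on something with over 40 N, if the wrist force passes 120 N, or if a joint passes its speed limit or range.

## Working session

There is one attempt and no reset: what is moved stays moved. The work goes in short steps, Python scripts to look and compute and a tool call to move; the robot and the scene stay as the last step left them, time stands still between calls to the robot, and variables do not carry over. Pictures are saved under pics/ and viewed, at most 14 in all, crops included, and the job is handed in when it is done.

Besides the shell and the picture viewer there is one more tool, called as name(argument=value, ...) on one line, values as JSON. send_rows: Moves the arm, as the interface text tells. Its arguments: {"type":"object","properties":{"moves":{"type":"string"},"newtons":{"type":"number"}},"required":["moves"]}

```bash
mkdir -p pics
cat > h.py <<'E'
import numpy as np, cv2
from plant import ctrl
def cam(n):
    c=ctrl.read_camera(n); return c
def K(c):
    h=c["image"].shape[0]; f=h/2/np.tan(np.radians(c["fovy"])/2)
    return np.array([[f,0,c["cx"]],[0,f,c["cy"]],[0,0,1.]])
def ray(c,uv,z):
    p=cv2.undistortPoints(np.array(uv,float).reshape(-1,1,2),K(c),np.array(c["distortion"],float)).reshape(-1,2)
    E=np.array(c["extrinsics"]); d=np.c_[p[:,0],-p[:,1],-np.ones(len(p))]@E[:3,:3].T
    o=E[:3,3]; return o+d*((z-o[2])/d[:,2])[:,None]
E
python3 - <<'E'
from h import *
for n in("top","scene"):
    c=cam(n); cv2.imwrite(f"pics/{n}0.png",c["image"][:,:,::-1]); print(n,c["fovy"],c["distortion"],np.round(c["extrinsics"],3).tolist())
print(ctrl.get_state())
E
```

```text
top 57.71476330185978 [-0.10195628  0.          0.          0.          0.        ] [[-0.007, 0.984, -0.177, 0.356], [-1.0, -0.008, -0.006, -0.03], [-0.007, 0.177, 0.984, 0.913], [0.0, 0.0, 0.0, 1.0]]
scene 45.881376805514456 [-0.05328315  0.          0.          0.          0.        ] [[0.08, -0.87, 0.486, 1.007], [0.997, 0.066, -0.045, -0.074], [0.007, 0.488, 0.873, 0.932], [0.0, 0.0, 0.0, 1.0]]
{'time': 0.1, 'qpos': array([-1.26200364e+00,  2.87141790e-01,  1.57801209e+00,  1.46559059e-05,
        1.27862454e+00, -1.50010564e-01]), 'dq': array([ 0.00073578, -0.00082132, -0.00292975,  0.00033168,  0.00028566,
        0.00166691]), 'joint_efforts': array([ 1.93234082e-03, -4.07290113e+01, -2.93700331e+01, -1.35316618e-04,
        3.36457037e-03,  5.20750536e-07]), 'eef_pos': array([ 0.29877235, -0.60457988,  0.21445242]), 'tcp_rot': array([ 9.73802537e-01,  2.27392665e-01, -7.96811026e-05, -1.08999789e-03]), 'contact_force': array([-0.10597533, -0.79861439,  0.8129931 ]), 'wrist_torque': array([-0.04695475, -0.03630508,  0.01192286]), 'finger_force': 0.0, 'opening': 1.00461742863245}
```

View pics/top0.png

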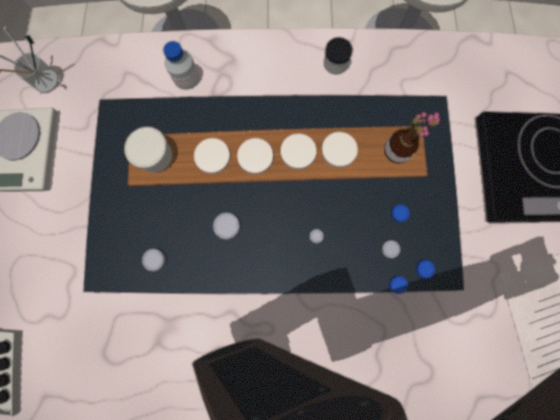

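View pics/scene0.png

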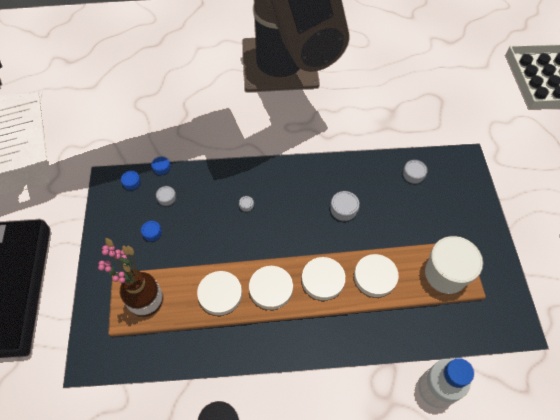

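The top view shows the tub on the left (148,148), the vase on the right (402,147) and risers at u≈212, 255, 298 and 340. The tins are 62 at (226,226), 52 at (152,260), 33 at (316,236) and 42 at (391,249). The scene view agrees. Next I'll measure them in both views.

```bash
cat > m.py <<'E'
from h import *
G={"top":dict(t62=(226,226),t52=(152,260),t33=(316,236),t42=(391,249),r1=(212,155),r2=(255,155),r3=(298,151),r4=(340,149)),
"scene":dict(t62=(345,206),t52=(415,171),t33=(246,204),t42=(166,196),r1=(376,275),r2=(323,278),r3=(271,287),r4=(220,292))}
H=dict(t62=.028,t52=.024,t42=.020,t33=.017)
def blobs(c):
    hsv=cv2.cvtColor(c["image"],cv2.COLOR_RGB2HSV)
    m=cv2.inRange(hsv,(0,0,95),(180,75,255)); n,l,s,ce=cv2.connectedComponentsWithStats(m)
    return l,s,ce
def comp(c,l,uv):
    k=l[uv[1],uv[0]]; ys,xs=np.nonzero(l==k); return k,np.c_[xs,ys]
E
python3 - <<'E'
from m import *
for n in G:
    c=cam(n); l,s,ce=blobs(c)
    for k,uv in G[n].items():
        i,p=comp(c,l,uv)
        h=H.get(k)
        if i==0: print(n,k,"none"); continue
        if h: # mat ~1mm
            w=ray(c,p,h/2*1.3)
        else: w=ray(c,p,.033)
        mm=(w.max(0)+w.min(0))/2
        (cx,cy),r=cv2.minEnclosingCircle((w[:,:2]*1000).astype(np.float32))
        print(n,k,s[i][4],"mean",np.round(w.mean(0)[:2]*1000,1),"circ",round(cx,1),round(cy,1),"d",round(2*r,1),"ext",np.round(np.ptp(w,axis=0)[:2]*1000,1))
E
```

```text
top t62 584 mean [459.4 108.7] circ 459.4 108.9 d 65.7 ext [64.4 64.4]
top t52 405 mean [379.  282.7] circ 379.2 282.9 d 54.9 ext [51.8 51.8]
top t33 173 mean [ 434.2 -105.6] circ 434.5 -105.4 d 35.4 ext [33.3 33.5]
top t42 270 mean [ 401.2 -281.9] circ 400.7 -282.2 d 44.3 ext [42.5 43.6]
top r1 1031 mean [628. 144.] circ 628.1 144.3 d 90.6 ext [88.3 88.2]
top r2 1043 mean [626.4  39.2] circ 626.6 38.9 d 90.0 ext [87.9 86.9]
top r3 1032 mean [637.1 -64.9] circ 637.5 -64.5 d 90.2 ext [88.2 86.9]
top r4 1018 mean [ 641.  -164.3] circ 641.3 -164.0 d 90.0 ext [85.9 87.6]
scene t62 649 mean [459.4 108.8] circ 460.9 110.5 d 73.6 ext [70.6 62. ]
scene t52 407 mean [379.9 282.3] circ 380.7 282.2 d 63.9 ext [60.9 53.2]
scene t33 182 mean [ 434.9 -103.7] circ 435.4 -104.4 d 37.8 ext [36.6 31. ]
scene t42 291 mean [ 401.7 -279.6] circ 401.9 -280.8 d 49.1 ext [47.8 42. ]
scene r1 1489 mean [634.9 144.1] circ 634.1 143.7 d 92.3 ext [90.3 88.2]
scene r2 1483 mean [633.2  39.6] circ 632.4 39.4 d 91.1 ext [89.8 85.2]
scene r3 1532 mean [644.1 -64.2] circ 643.7 -63.5 d 90.6 ext [90.1 84.5]
scene r4 1559 mean [ 647.8 -163.4] circ 647.3 -163.6 d 90.4 ext [89.4 85.1]
```

```bash
cat > go.py <<'E'
from h import *
import sys
from scipy.spatial.transform import Rotation as R
# usage: go.py x y z [x y z ...] in mm, closing along world y; prints rows in tool units
s=ctrl.get_state(); r=R.from_quat(s["tcp_rot"])
tgt=R.from_quat([1,0,0,0]); turn=(r.inv()*tgt).as_rotvec()/(2*np.pi)
print("pos",np.round(s["eef_pos"]*1000,1),"t",round(s["time"],2),"F",np.round(s["contact_force"],1),"open",round(s["opening"],3),"ff",round(s["finger_force"],1),"q",np.round(s["qpos"],2))
for p in np.array(sys.argv[1:],float).reshape(-1,3)/1000:
    print("turn",np.round(turn,4),"shift",np.round(r.inv().apply(p-s["eef_pos"])/.2,4))
E
python3 -c "
from plant import ctrl;print(ctrl.finger_overhang)"; python3 go.py 401.5 -280.8 120 401.5 -280.8 60
```

```text
0.014
pos [ 298.8 -604.8  214.9] t 0.2 F [ 0.1 -0.7 -0.8] open 1.0 ff 0.0 q [-1.26  0.29  1.58 -0.    1.28 -0.15]
turn [-0.0002  0.      0.073 ] shift [ 1.1776 -1.2244  0.4763]
turn [-0.0002  0.      0.073 ] shift [ 1.1776 -1.224   0.7763]
```

send_rows(moves="0 0 0.02 0.15 -0.15 0.1 1;0 0 0.04 0.35 -0.36 0.2 1;0 0 0.06 0.55 -0.57 0.3 1;0 0 0.073 0.75 -0.78 0.4 1;0 0 0.073 0.9 -0.93 0.45 1;0 0 0.073 0.9 -0.93 0.45 1;0 0 0.073 0.9 -0.93 0.45 1;0 0 0.073 0.9 -0.93 0.45 1", newtons=30)

```text
time: 1.2
eef_pos: [0.378, -0.3603, 0.1265]
tcp_rot: [1.0, -0.001, 0.0, 0.001]
contact_force: [-0.4, -0.5, -0.4]
opening: 1.001
finger_force: 0.0
```

```bash
python3 go.py 401.5 -280.8 60 401.5 -280.8 20
```

```text
pos [ 378.  -360.3  126.5] t 1.2 F [-0.4 -0.5 -0.4] open 1.001 ff 0.0 q [-0.96  0.04  2.03 -0.    1.07  0.62]
turn [ 0.0002 -0.0001 -0.0002] shift [ 0.1168 -0.3982  0.3321]
turn [ 0.0002 -0.0001 -0.0002] shift [ 0.1166 -0.3985  0.5321]
```

send_rows(moves="0 0 0 0.117 -0.398 0.1 1;0 0 0 0.117 -0.398 0.2 1;0 0 0 0.117 -0.398 0.33 1;0 0 0 0.117 -0.398 0.33 1;0 0 0 0.117 -0.398 0.33 1;0 0 0 0.117 -0.398 0.33 1")

```text
time: 1.95
eef_pos: [0.4021, -0.2805, 0.0612]
tcp_rot: [1.0, -0.0, 0.001, 0.001]
contact_force: [-1.0, -0.2, -0.3]
opening: 1.001
finger_force: 0.0
```

```bash
python3 go.py 401.5 -280.8 19
```

```text
pos [ 402.1 -280.5   61.2] t 1.95 F [-1.  -0.2 -0.3] open 1.001 ff 0.0 q [-0.82  0.07  2.14  0.    0.93  0.76]
turn [ 0.0003 -0.0003 -0.0001] shift [-0.0032  0.0009  0.211 ]
```

send_rows(moves="0 0 0 -0.003 0.001 0.1 1;0 0 0 -0.003 0.001 0.211 1;0 0 0 -0.003 0.001 0.211 1;0 0 0 -0.003 0.001 0.211 -0.2;0 0 0 -0.003 0.001 0.211 -0.2;0 0 0 -0.003 0.001 0.211 -0.2;0 0 0 -0.003 0.001 0.211 -0.4;0 0 0 -0.003 0.001 0.211 -0.4;0 0 0 -0.003 0.001 0.211 -0.4")

```text
time: 3.08
eef_pos: [0.4008, -0.2793, 0.0175]
tcp_rot: [1.0, 0.0, 0.0, 0.0]
contact_force: [-1.0, 0.5, 0.9]
opening: 0.302
finger_force: 0.0
```

```bash
python3 go.py 401.5 -280.8 130 640.6 -64.5 130
```

```text
pos [ 400.8 -279.3   17.5] t 3.08 F [-1.   0.5  0.9] open 0.302 ff 0.0 q [-0.82  0.15  2.15 -0.    0.84  0.75]
turn [ 0. -0.  0.] shift [ 0.0036  0.0077 -0.5623]
turn [ 0. -0.  0.] shift [ 1.1993 -1.0736 -0.5623]
```

The opening went below the tin's width with no grip force, so I'll look.

Run:
```python
from h import *
c=cam("scene"); im=c["image"][120:270,80:280,::-1]; a=cv2.resize(im,None,fx=2,fy=2,interpolation=2)
c=cam("top"); im=c["image"][180:330,300:500,::-1]; b=cv2.resize(im,None,fx=2,fy=2,interpolation=2)
cv2.imwrite("pics/g1.png",np.hstack([a,b]))
```

```text
(no output)
```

View pics/g1.png

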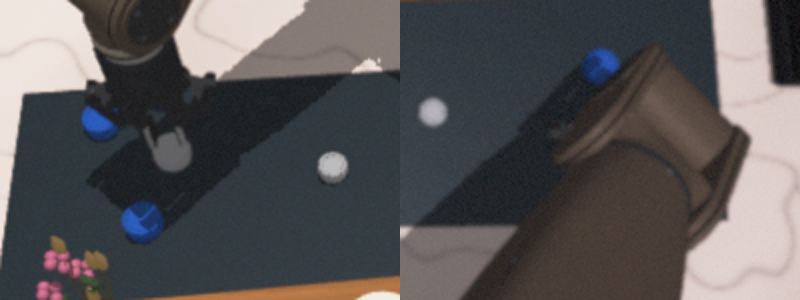

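Run:
```python
from h import *
c=cam("scene"); im=c["image"][165:215,135:200,::-1]; a=cv2.resize(im,None,fx=10,fy=10,interpolation=2)
a=cv2.convertScaleAbs(a,alpha=1.8)
def proj(P):
    E=np.array(c["extrinsics"]);p=E[:3,:3].T@(np.array(P)-E[:3,3]);p=p*[1,-1,-1]
    return cv2.projectPoints(p.reshape(1,1,3),np.zeros(3),np.zeros(3),K(c),np.array(c["distortion"]))[0].ravel()
for z,col in((.0035,(0,0,255)),(.030,(0,255,0))):
  for dy in(-.013,.013):
    u=proj([.4008,-.2793+dy,z]); cv2.circle(a,tuple(int(v) for v in (u-[135,165])*10+5),6,col,-1)
cv2.imwrite("pics/g2.png",a)
```

```text
(no output)
```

View pics/g2.png

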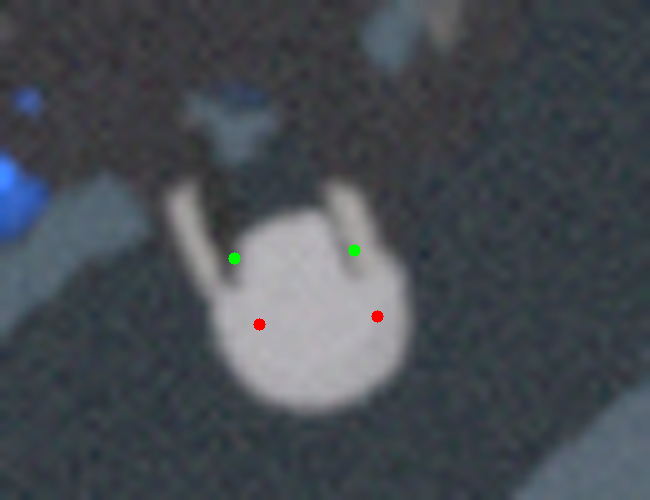

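The tin has not moved. The fingertips closed above its lid, so the tips sit higher than I assumed. I'll raise, preset the opening near the tin's diameter and go lower.

send_rows(moves="0 0 0 0 0 -0.15 -0.4;0 0 0 0.003 -0.007 -0.15 0.24;0 0 0 0.003 -0.007 -0.15 0.24;0 0 0 0.003 -0.007 -0.15 0.24;0 0 0 0.003 -0.007 -0.15 0.24;0 0 0 0.003 -0.007 -0.1 0.24;0 0 0 0.003 -0.007 0 0.24;0 0 0 0.003 -0.007 0.025 0.24;0 0 0 0.003 -0.007 0.025 0.24;0 0 0 0.003 -0.007 0.025 0.24")

```text
time: 4.47
eef_pos: [0.4017, -0.2783, 0.013]
tcp_rot: [1.0, 0.0, 0.0, 0.0]
contact_force: [-0.2, -0.4, 0.2]
opening: 0.618
finger_force: 0.0
```

```bash
cat > look.py <<'E'
from h import *
import sys
# look.py name cx cy half : zoomed scene crop around pixel
n,u,v,h=sys.argv[1],*map(int,sys.argv[2:5]); o=[]
c=cam(n); s=ctrl.get_state(); im=c["image"][v-h:v+h,u-h:u+h,::-1]
a=cv2.convertScaleAbs(cv2.resize(im,(560,560),interpolation=2),alpha=1.6); cv2.imwrite("pics/"+sys.argv[5],a)
E
python3 go.py; python3 look.py scene 166 190 30 g3.png
```

```text
pos [ 401.7 -278.3   13. ] t 4.47 F [-0.2 -0.4  0.2] open 0.618 ff 0.0 q [-0.81  0.15  2.15  0.    0.83  0.76]
```

View pics/g3.png

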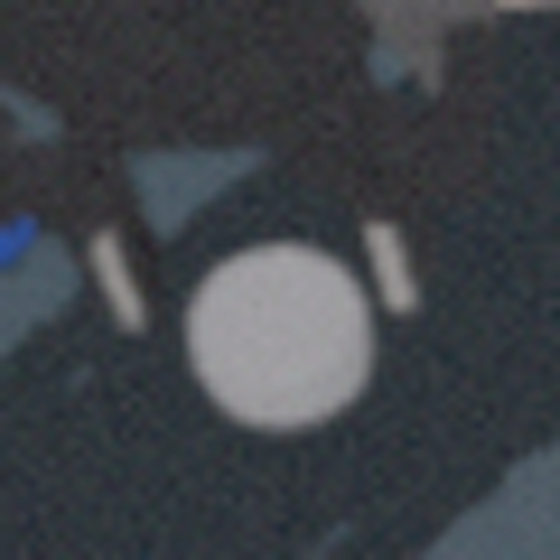

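Run:
```python
from h import *
c=cam("scene"); f=60/560
for p in [(132,328),(405,308),(100,235),(378,225),(280,335),(280,430)]:
    uv=(166-30+p[0]*f-.5,190-30+p[1]*f-.5)
    a,b=ray(c,uv,0)[0],ray(c,uv,.1)[0]
    print(p,[(x,np.round((a+(b-a)*(x/1000-a[0])/(b[0]-a[0]))*1000,1).tolist()) for x in(390,402,413)])
```

```text
(132, 328) [(390, [390.0, -317.9, -0.9]), (402, [402.0, -313.1, 17.2]), (413, [413.0, -308.8, 33.9])]
(405, 308) [(390, [390.0, -252.5, 0.0]), (402, [402.0, -249.0, 18.2]), (413, [413.0, -245.8, 34.8])]
(100, 235) [(390, [390.0, -316.3, 38.8]), (402, [402.0, -311.6, 56.2]), (413, [413.0, -307.2, 72.2])]
(378, 225) [(390, [390.0, -252.5, 35.6]), (402, [402.0, -249.0, 53.0]), (413, [413.0, -245.9, 69.0])]
(280, 335) [(390, [390.0, -283.9, -8.2]), (402, [402.0, -279.9, 10.1]), (413, [413.0, -276.1, 26.9])]
(280, 430) [(390, [390.0, -292.5, -51.0]), (402, [402.0, -288.2, -31.9]), (413, [413.0, -284.3, -14.4])]
```

send_rows(moves="0 0 0 0 0.007 0.015 0.24;0 0 0 0 0.007 0.03 0.24;0 0 0 0 0.007 0.035 0.24;0 0 0 0 0.007 0.035 0.24;0 0 0 0 0.007 0.035 0.24")

```text
time: 5.2
eef_pos: [0.4014, -0.2793, 0.0055]
tcp_rot: [1.0, 0.0, -0.0, 0.0]
contact_force: [-0.2, 0.3, -0.4]
opening: 0.62
finger_force: 0.0
```

```bash
python3 go.py; python3 look.py scene 166 190 30 g4.png
```

```text
pos [ 401.4 -279.3    5.5] t 5.2 F [-0.2  0.3 -0.4] open 0.62 ff 0.0 q [-0.82  0.17  2.15 -0.    0.82  0.75]
```

View pics/g4.png

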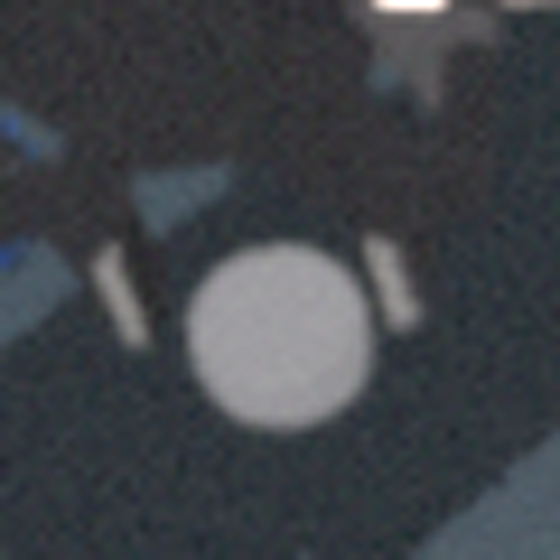

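send_rows(moves="0 0 0 0 0 0.02 0.24;0 0 0 0 0 0.04 0.24;0 0 0 0 0 0.06 0.24;0 0 0 0 0 0.06 0.24;0 0 0 0 0 0.06 0.24")

```text
time: 5.88
eef_pos: [0.4014, -0.2793, -0.0065]
tcp_rot: [1.0, 0.0, -0.0, -0.0]
contact_force: [-0.2, -0.1, -0.4]
opening: 0.621
finger_force: 0.0
```

```bash
python3 go.py; python3 look.py scene 166 190 30 g5.png
```

```text
pos [ 401.4 -279.3   -6.5] t 5.88 F [-0.2 -0.1 -0.4] open 0.621 ff 0.0 q [-0.82  0.19  2.16  0.    0.79  0.75]
```

View pics/g5.png

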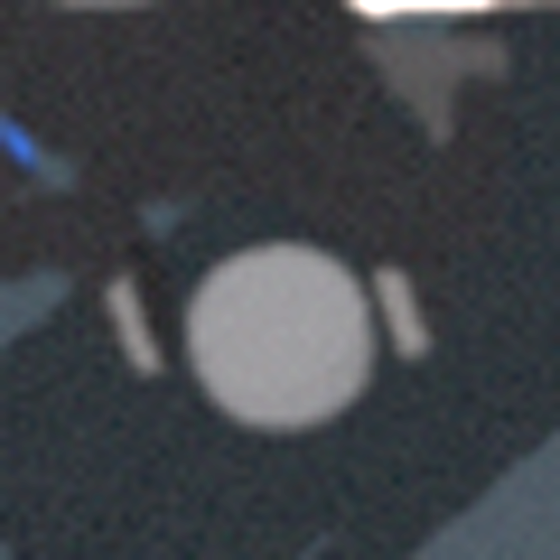

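send_rows(moves="0 0 0 0 0 0.02 0.24;0 0 0 0 0 0.043 0.24;0 0 0 0 0 0.043 0.24;0 0 0 0 0 0.043 0.24;0 0 0 0 0 0.043 -0.1;0 0 0 0 0 0.043 -0.1;0 0 0 0 0 0.043 -0.1;0 0 0 0 0 0.043 -0.1")

```text
time: 6.92
eef_pos: [0.4017, -0.2796, -0.0148]
tcp_rot: [1.0, 0.0, 0.0, 0.0]
contact_force: [0.3, 0.4, 1.8]
opening: 0.476
finger_force: 30.5
```

```bash
python3 go.py  401.5 -279.3 130 640.6 -64.5 130
```

```text
pos [ 401.7 -279.6  -14.8] t 6.92 F [0.3 0.4 1.8] open 0.476 ff 30.5 q [-0.82  0.21  2.16  0.    0.77  0.75]
turn [ 0.0001 -0.0001  0.    ] shift [-3.000e-04 -9.000e-04 -7.238e-01]
turn [ 0.0001 -0.0001  0.    ] shift [ 1.1953 -1.0747 -0.7237]
```

send_rows(moves="0 0 0 0 0 -0.1 -0.1;0 0 0 0 0 -0.25 -0.1;0 0 0 0.1 -0.09 -0.4 -0.1;0 0 0 0.25 -0.225 -0.4 -0.1;0 0 0 0.4 -0.36 -0.4 -0.1;0 0 0 0.55 -0.495 -0.4 -0.1;0 0 0 0.7 -0.63 -0.4 -0.1;0 0 0 0.85 -0.765 -0.4 -0.1;0 0 0 0.95 -0.855 -0.4 -0.1;0 0 0 0.95 -0.855 -0.4 -0.1")

```text
time: 8.18
eef_pos: [0.5918, -0.107, 0.0643]
tcp_rot: [1.0, 0.001, -0.0, -0.0]
contact_force: [-0.7, 0.6, -0.3]
opening: 0.477
finger_force: 30.5
```

```bash
python3 go.py  640.6 -64.5 40 640.6 -64.5 22
```

```text
pos [ 591.8 -107.    64.3] t 8.18 F [-0.7  0.6 -0.3] open 0.477 ff 30.5 q [-0.35  0.29  1.87 -0.    0.98  1.22]
turn [-0.      0.0001  0.0004] shift [ 0.2449 -0.2116  0.1215]
turn [-0.      0.0001  0.0004] shift [ 0.245  -0.2116  0.2115]
```

send_rows(moves="0 0 0 0.1 -0.09 0.03 -0.1;0 0 0 0.2 -0.18 0.07 -0.1;0 0 0 0.245 -0.212 0.12 -0.1;0 0 0 0.245 -0.212 0.12 -0.1;0 0 0 0.245 -0.212 0.12 -0.1")

```text
time: 8.8
eef_pos: [0.6395, -0.0666, 0.0407]
tcp_rot: [1.0, -0.0, -0.001, 0.0]
contact_force: [-0.8, 0.4, -0.1]
opening: 0.48
finger_force: 30.5
```

```bash
python3 go.py  640.6 -64.5 22 640.6 -64.5 18; python3 look.py scene 271 280 40 p1.png
```

```text
pos [639.5 -66.6  40.7] t 8.8 F [-0.8  0.4 -0.1] open 0.48 ff 30.5 q [-0.26  0.41  1.77 -0.    0.97  1.31]
turn [ 0.      0.0002 -0.0001] shift [ 0.0054 -0.0104  0.0934]
turn [ 0.      0.0002 -0.0001] shift [ 0.0054 -0.0104  0.1134]
```

View pics/p1.png

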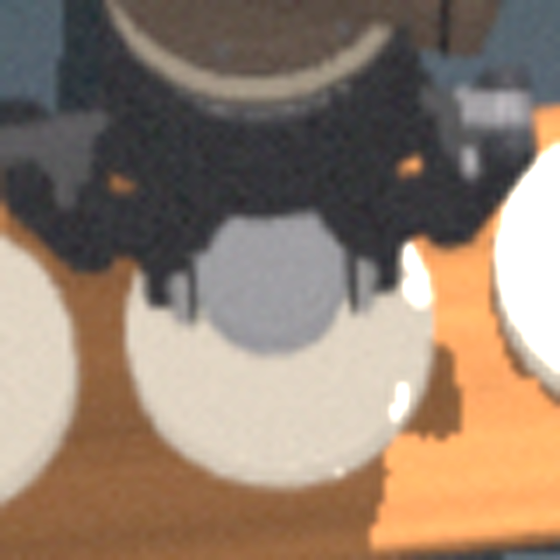

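The tin hangs centred over the second riser from the vase, lid at (276,283) against the riser centre at about (280,335), with a gap of about 20 mm.

send_rows(moves="0 0 0 0.005 -0.01 0.04 -0.1;0 0 0 0.005 -0.01 0.08 -0.1;0 0 0 0.005 -0.01 0.1 -0.1;0 0 0 0.005 -0.01 0.106 -0.1;0 0 0 0.005 -0.01 0.106 -0.1")

```text
time: 9.48
eef_pos: [0.6414, -0.0639, 0.0197]
tcp_rot: [1.0, 0.0, -0.0, -0.0]
contact_force: [-0.0, -0.1, 0.1]
opening: 0.478
finger_force: 30.5
```

send_rows(moves="0 0 0 0 0 0.003 -0.1;0 0 0 0 0 0.006 -0.1;0 0 0 0 0 0.006 -0.1")

```text
time: 9.85
eef_pos: [0.6414, -0.0638, 0.0186]
tcp_rot: [1.0, 0.0, 0.0, 0.0]
contact_force: [-0.8, 0.3, -0.2]
opening: 0.477
finger_force: 30.5
```

send_rows(moves="0 0 0 0 0 0.003 -0.1;0 0 0 0 0 0.006 -0.1;0 0 0 0 0 0.006 -0.1")

```text
time: 10.22
eef_pos: [0.6415, -0.0639, 0.0183]
tcp_rot: [1.0, 0.0, -0.0, 0.0]
contact_force: [-3.4, 0.1, 5.6]
opening: 0.478
finger_force: 30.9
```

send_rows(moves="0 0 0 0 0 0.003 -0.1;0 0 0 0 0 0.006 -0.1;0 0 0 0 0 0.006 -0.1")

```text
time: 10.6
eef_pos: [0.6415, -0.0639, 0.0182]
tcp_rot: [1.0, 0.0, -0.0, 0.0]
contact_force: [-5.7, 1.1, 11.5]
opening: 0.484
finger_force: 31.4
```

send_rows(moves="0 0 0 0 0 -0.006 -0.1;0 0 0 0 0 -0.008 0;0 0 0 0 0 -0.008 0.15;0 0 0 0 0 -0.008 0.24;0 0 0 0 0 -0.008 0.24;0 0 0 0 0 -0.05 0.24;0 0 0 0 0 -0.15 0.24;0 0 0 0 0 -0.3 0.24;0 0 0 0 0 -0.4 0.24;0 0 0 0 0 -0.4 0.24")

```text
time: 11.85
eef_pos: [0.6432, -0.0643, 0.0996]
tcp_rot: [1.0, 0.0, 0.003, 0.001]
contact_force: [0.6, -0.3, 0.2]
opening: 0.621
finger_force: 0.0
```

```bash
python3 go.py  434.5 -104.6 60 434.5 -104.6 20
```

```text
pos [643.2 -64.3  99.6] t 11.85 F [ 0.6 -0.3  0.2] open 0.621 ff 0.0 q [-0.26  0.33  1.74  0.    1.06  1.31]
turn [ 0.0002 -0.0009  0.    ] shift [-1.0449  0.2011  0.1923]
turn [ 0.0002 -0.0009  0.    ] shift [-1.0461  0.2008  0.3923]
```

send_rows(moves="0 0 0 -0.15 0.04 0 0.1;0 0 0 -0.35 0.08 0 0.1;0 0 0 -0.55 0.12 0 0.1;0 0 0 -0.75 0.16 0 0.1;0 0 0 -0.92 0.2 0.1 0.1;0 0 0 -1 0.2 0.2 0.1;0 0 0 -1 0.2 0.2 0.1;0 0 0 -1 0.2 0.2 0.1")

```text
time: 12.85
eef_pos: [0.4422, -0.1041, 0.0566]
tcp_rot: [1.0, 0.0, 0.0, 0.0]
contact_force: [-0.1, 0.4, 0.2]
opening: 0.548
finger_force: 0.0
```

```bash
python3 go.py  434.5 -104.6 20 434.5 -104.6 -14
```

```text
pos [ 442.2 -104.1   56.6] t 12.85 F [-0.1  0.4  0.2] open 0.548 ff 0.0 q [-0.46 -0.    2.22  0.    0.92  1.12]
turn [ 0.0001 -0.0002  0.    ] shift [-0.0387  0.0024  0.1831]
turn [ 0.0001 -0.0002  0.    ] shift [-0.0389  0.0024  0.3531]
```

send_rows(moves="0 0 0 -0.039 0.002 0.05 0.1;0 0 0 -0.039 0.002 0.15 0.1;0 0 0 -0.039 0.002 0.25 0.1;0 0 0 -0.039 0.002 0.32 0.1;0 0 0 -0.039 0.002 0.353 0.1;0 0 0 -0.039 0.002 0.353 0.1;0 0 0 -0.039 0.002 0.353 -0.3;0 0 0 -0.039 0.002 0.353 -0.3;0 0 0 -0.039 0.002 0.353 -0.3;0 0 0 -0.039 0.002 0.353 -0.3")

```text
time: 14.1
eef_pos: [0.4342, -0.1046, -0.0138]
tcp_rot: [1.0, 0.0, 0.001, 0.0]
contact_force: [0.0, -0.0, 4.5]
opening: 0.37
finger_force: 30.0
```

```bash
python3 go.py  644.4 -163.9 65
```

```text
pos [ 434.2 -104.6  -13.8] t 14.1 F [ 0.  -0.   4.5] open 0.37 ff 30.0 q [-0.46  0.12  2.26  0.    0.76  1.11]
turn [ 0.0001 -0.0002  0.    ] shift [ 1.0513  0.2968 -0.3921]
```

send_rows(moves="0 0 0 0 0 -0.1 -0.3;0 0 0 0 0 -0.25 -0.3;0 0 0 0.1 0.03 -0.4 -0.3;0 0 0 0.25 0.07 -0.4 -0.3;0 0 0 0.42 0.12 -0.4 -0.3;0 0 0 0.59 0.17 -0.4 -0.3;0 0 0 0.76 0.22 -0.4 -0.3;0 0 0 0.92 0.27 -0.4 -0.3;0 0 0 1 0.297 -0.35 -0.3;0 0 0 1 0.297 -0.35 -0.3;0 0 0 1 0.297 -0.35 -0.3")

```text
time: 15.48
eef_pos: [0.6325, -0.1632, 0.0549]
tcp_rot: [1.0, 0.0, -0.001, -0.0]
contact_force: [0.6, -0.2, -0.4]
opening: 0.376
finger_force: 29.9
```

```bash
python3 go.py  644.4 -163.9 21
```

```text
pos [ 632.5 -163.2   54.9] t 15.47 F [ 0.6 -0.2 -0.4] open 0.376 ff 29.9 q [-0.41  0.41  1.74  0.    1.    1.16]
turn [-0.0001  0.0003  0.    ] shift [0.0599 0.0037 0.1695]
```

send_rows(moves="0 0 0 0.06 0.004 0.04 -0.3;0 0 0 0.06 0.004 0.1 -0.3;0 0 0 0.06 0.004 0.14 -0.3;0 0 0 0.06 0.004 0.16 -0.3;0 0 0 0.06 0.004 0.169 -0.3;0 0 0 0.06 0.004 0.169 -0.3;0 0 0 0.06 0.004 0.169 -0.3")

```text
time: 16.35
eef_pos: [0.6458, -0.1646, 0.0222]
tcp_rot: [1.0, 0.0, 0.0, 0.0]
contact_force: [0.7, -0.0, -0.3]
opening: 0.37
finger_force: 29.9
```

send_rows(moves="0 0 0 0 0 0.003 -0.3;0 0 0 0 0 0.006 -0.3;0 0 0 0 0 0.006 -0.3")

```text
time: 16.73
eef_pos: [0.6455, -0.1644, 0.0205]
tcp_rot: [1.0, 0.0, -0.0, -0.0]
contact_force: [-0.2, 0.0, 0.0]
opening: 0.369
finger_force: 29.9
```

send_rows(moves="0 0 0 0 0 0.002 -0.3;0 0 0 0 0 0.004 -0.3;0 0 0 0 0 0.004 -0.3")

```text
time: 17.1
eef_pos: [0.6455, -0.1645, 0.0196]
tcp_rot: [1.0, 0.0, -0.0, -0.0]
contact_force: [-0.1, -0.3, -0.0]
opening: 0.37
finger_force: 29.9
```

send_rows(moves="0 0 0 0 0 0.002 -0.3;0 0 0 0 0 0.004 -0.3;0 0 0 0 0 0.004 -0.3")

```text
time: 17.48
eef_pos: [0.6456, -0.1645, 0.0193]
tcp_rot: [1.0, 0.0, -0.0, 0.0]
contact_force: [-1.9, 1.1, 2.1]
opening: 0.368
finger_force: 30.1
```

send_rows(moves="0 0 0 0 0 0.002 -0.3;0 0 0 0 0 0.004 -0.3;0 0 0 0 0 0.004 -0.3")

```text
time: 17.85
eef_pos: [0.6456, -0.1645, 0.0193]
tcp_rot: [1.0, 0.0, -0.0, -0.0]
contact_force: [-2.7, 0.9, 6.0]
opening: 0.371
finger_force: 30.4
```

Seated. I'll release and go to the 62 mm tin.

send_rows(moves="0 0 0 0 0 -0.004 -0.3;0 0 0 0 0 -0.006 -0.2;0 0 0 0 0 -0.006 -0.05;0 0 0 0 0 -0.006 0.05;0 0 0 0 0 -0.006 0.05;0 0 0 0 0 -0.05 0.05;0 0 0 0 0 -0.15 0.05;0 0 0 0 0 -0.3 0.05;0 0 0 0 0 -0.4 0.05;0 0 0 -0.2 0 -0.4 0.6;0 0 0 -0.4 -0.1 -0.4 0.8;0 0 0 -0.4 -0.1 -0.4 0.8")

```text
time: 19.35
eef_pos: [0.5625, -0.1428, 0.0976]
tcp_rot: [1.0, 0.0, -0.001, -0.001]
contact_force: [0.3, 0.8, 0.1]
opening: 0.901
finger_force: 0.0
```

```bash
python3 go.py  459.5 108.8 60
```

```text
pos [ 562.5 -142.8   97.6] t 19.35 F [0.3 0.8 0.1] open 0.901 ff 0.0 q [-0.42  0.21  1.9   0.    1.04  1.15]
turn [-0.0002  0.0005  0.0001] shift [-0.5138 -1.258   0.1914]
```

send_rows(moves="0 0 0 -0.07 -0.17 0 0.8;0 0 0 -0.16 -0.4 0 0.8;0 0 0 -0.25 -0.63 0 0.8;0 0 0 -0.35 -0.85 0 0.8;0 0 0 -0.43 -1 0 0.8;0 0 0 -0.51 -1 0 0.8;0 0 0 -0.51 -1 0 0.8;0 0 0 -0.51 -1 0 0.8")

```text
time: 20.35
eef_pos: [0.4647, 0.0545, 0.0988]
tcp_rot: [1.0, -0.001, 0.001, 0.0]
contact_force: [0.3, -0.0, -0.0]
opening: 0.898
finger_force: 0.0
```

```bash
python3 go.py  459.5 108.8 50
```

```text
pos [464.7  54.5  98.8] t 20.35 F [ 0.3 -0.  -0. ] open 0.898 ff 0.0 q [-0.1  -0.04  2.17 -0.    1.01  1.47]
turn [ 0.0001 -0.0003 -0.0002] shift [-0.0266 -0.2713  0.2438]
```

send_rows(moves="0 0 0 -0.026 -0.1 0 0.8;0 0 0 -0.026 -0.22 0.05 0.8;0 0 0 -0.026 -0.271 0.15 0.8;0 0 0 -0.026 -0.271 0.24 0.8;0 0 0 -0.026 -0.271 0.24 0.8;0 0 0 -0.026 -0.271 0.24 0.8")

```text
time: 21.1
eef_pos: [0.4594, 0.1092, 0.0508]
tcp_rot: [1.0, -0.0, 0.001, -0.0]
contact_force: [-0.2, -0.1, 0.6]
opening: 0.898
finger_force: 0.0
```

```bash
python3 go.py  459.5 108.8 -14
```

```text
pos [459.4 109.2  50.8] t 21.1 F [-0.2 -0.1  0.6] open 0.898 ff 0.0 q [ 0.02  0.05  2.18 -0.    0.91  1.59]
turn [-0.     -0.0002 -0.0002] shift [3.000e-04 1.900e-03 3.241e-01]
```

send_rows(moves="0 0 0 0 0.002 0.08 0.8;0 0 0 0 0.002 0.18 0.8;0 0 0 0 0.002 0.27 0.8;0 0 0 0 0.002 0.324 0.8;0 0 0 0 0.002 0.324 0.8;0 0 0 0 0.002 0.324 0.8;0 0 0 0 0.002 0.324 0.35;0 0 0 0 0.002 0.324 0.35;0 0 0 0 0.002 0.324 0.35;0 0 0 0 0.002 0.324 0.35")

```text
time: 22.35
eef_pos: [0.4593, 0.1093, -0.0136]
tcp_rot: [1.0, 0.0, 0.001, 0.0]
contact_force: [-1.9, -1.0, 6.0]
opening: 0.718
finger_force: 32.9
```

```bash
python3 go.py  631 144 55
```

```text
pos [459.3 109.3 -13.6] t 22.35 F [-1.9 -1.   6. ] open 0.718 ff 32.9 q [ 0.02  0.17  2.2  -0.    0.77  1.59]
turn [ 0.     -0.0003  0.    ] shift [ 0.859  -0.1732 -0.3413]
```

send_rows(moves="0 0 0 0 0 -0.1 0.35;0 0 0 0 0 -0.25 0.35;0 0 0 0.1 -0.02 -0.4 0.35;0 0 0 0.25 -0.05 -0.4 0.35;0 0 0 0.42 -0.08 -0.4 0.35;0 0 0 0.59 -0.12 -0.4 0.35;0 0 0 0.75 -0.15 -0.38 0.35;0 0 0 0.859 -0.173 -0.34 0.35;0 0 0 0.859 -0.173 -0.34 0.35;0 0 0 0.859 -0.173 -0.34 0.35")

```text
time: 23.6
eef_pos: [0.6289, 0.1439, 0.0527]
tcp_rot: [1.0, 0.0, -0.001, 0.0]
contact_force: [-0.5, 0.5, -0.2]
opening: 0.711
finger_force: 33.0
```

```bash
python3 go.py  631 144 20.5
```

```text
pos [628.9 143.9  52.7] t 23.6 F [-0.5  0.5 -0.2] open 0.711 ff 33.0 q [0.07 0.4  1.76 0.   0.99 1.64]
turn [0.     0.0003 0.    ] shift [ 0.0109 -0.0006  0.1608]
```

send_rows(moves="0 0 0 0.011 -0.001 0.05 0.35;0 0 0 0.011 -0.001 0.1 0.35;0 0 0 0.011 -0.001 0.14 0.35;0 0 0 0.011 -0.001 0.155 0.35;0 0 0 0.011 -0.001 0.16 0.35;0 0 0 0.011 -0.001 0.16 0.35")

```text
time: 24.35
eef_pos: [0.6325, 0.1442, 0.0216]
tcp_rot: [1.0, 0.0, 0.0, -0.0]
contact_force: [0.5, -0.7, -1.1]
opening: 0.712
finger_force: 33.0
```

send_rows(moves="0 0 0 0 0 0.003 0.35;0 0 0 0 0 0.006 0.35;0 0 0 0 0 0.006 0.35")

```text
time: 24.72
eef_pos: [0.6323, 0.1441, 0.0202]
tcp_rot: [1.0, 0.0, 0.0, -0.0]
contact_force: [-0.7, -0.3, 0.5]
opening: 0.715
finger_force: 33.0
```

send_rows(moves="0 0 0 0 0 0.002 0.35;0 0 0 0 0 0.004 0.35;0 0 0 0 0 0.004 0.35")

```text
time: 25.1
eef_pos: [0.6323, 0.1441, 0.0195]
tcp_rot: [1.0, 0.0, -0.0, 0.0]
contact_force: [-0.8, -0.1, 0.3]
opening: 0.71
finger_force: 33.1
```

send_rows(moves="0 0 0 0 0 0.002 0.35;0 0 0 0 0 0.004 0.35;0 0 0 0 0 0.004 0.35")

```text
time: 25.48
eef_pos: [0.6323, 0.1441, 0.0195]
tcp_rot: [1.0, 0.0, -0.0, 0.0]
contact_force: [-3.6, 0.4, 6.0]
opening: 0.715
finger_force: 33.5
```

send_rows(moves="0 0 0 0 0 0.002 0.35;0 0 0 0 0 0.004 0.35;0 0 0 0 0 0.004 0.35")

```text
time: 25.85
eef_pos: [0.6323, 0.1442, 0.0195]
tcp_rot: [1.0, 0.0, -0.0, 0.0]
contact_force: [-5.1, -1.8, 8.4]
opening: 0.715
finger_force: 33.8
```

Seated. I'll release and rise, keeping clear of the tub.

send_rows(moves="0 0 0 0 0 -0.005 0.35;0 0 0 0 0 -0.008 0.5;0 0 0 0 0 -0.008 0.65;0 0 0 0 0 -0.008 0.7;0 0 0 0 0 -0.05 0.7;0 0 0 0 0 -0.15 0.7;0 0 0 0 0 -0.3 0.7;0 0 0 -0.15 0 -0.4 0.7;0 0 0 -0.35 0 -0.4 0.6;0 0 0 -0.55 -0.1 -0.4 0.55;0 0 0 -0.7 -0.2 -0.4 0.5;0 0 0 -0.7 -0.2 -0.4 0.5")

```text
time: 27.35
eef_pos: [0.4911, 0.1852, 0.0992]
tcp_rot: [1.0, 0.001, 0.001, -0.0]
contact_force: [1.1, -0.0, -0.1]
opening: 0.747
finger_force: 0.0
```

```bash
python3 go.py  379.5 282.5 50
```

```text
pos [491.1 185.2  99.2] t 27.35 F [ 1.1 -0.  -0.1] open 0.747 ff 0.0 q [0.17 0.09 2.04 0.   1.02 1.74]
turn [-0.0001 -0.0002  0.0004] shift [-0.557  -0.4878  0.2451]
```

send_rows(moves="0 0 0 -0.12 -0.1 0 0.5;0 0 0 -0.28 -0.25 0 0.5;0 0 0 -0.44 -0.39 0.05 0.5;0 0 0 -0.557 -0.488 0.15 0.5;0 0 0 -0.557 -0.488 0.245 0.5;0 0 0 -0.557 -0.488 0.245 0.5;0 0 0 -0.557 -0.488 0.245 0.5")

```text
time: 28.22
eef_pos: [0.3826, 0.2819, 0.0501]
tcp_rot: [1.0, -0.0, 0.001, -0.0]
contact_force: [0.6, -0.1, 0.6]
opening: 0.752
finger_force: 0.0
```

```bash
python3 go.py  379.5 282.5 -14
```

```text
pos [382.6 281.9  50.1] t 28.23 F [ 0.6 -0.1  0.6] open 0.752 ff 0.0 q [ 0.42  0.06  2.18 -0.    0.91  1.99]
turn [-0.0001 -0.0004 -0.0001] shift [-0.0164 -0.0027  0.3205]
```

send_rows(moves="0 0 0 -0.016 -0.003 0.08 0.5;0 0 0 -0.016 -0.003 0.18 0.5;0 0 0 -0.016 -0.003 0.27 0.5;0 0 0 -0.016 -0.003 0.32 0.5;0 0 0 -0.016 -0.003 0.32 0.5;0 0 0 -0.016 -0.003 0.32 0.5;0 0 0 -0.016 -0.003 0.32 0.1;0 0 0 -0.016 -0.003 0.32 0.1;0 0 0 -0.016 -0.003 0.32 0.1;0 0 0 -0.016 -0.003 0.32 0.1")

```text
time: 29.48
eef_pos: [0.3786, 0.2827, -0.0143]
tcp_rot: [1.0, 0.0, 0.001, -0.0]
contact_force: [0.4, -0.3, 6.2]
opening: 0.594
finger_force: 31.7
```

```bash
python3 go.py  629.8 39.4 65
```

```text
pos [378.6 282.7 -14.3] t 29.48 F [ 0.4 -0.3  6.2] open 0.594 ff 31.7 q [ 0.43  0.18  2.2  -0.    0.77  2.  ]
turn [-0.0001 -0.0003  0.    ] shift [ 1.2563  1.2166 -0.395 ]
```

send_rows(moves="0 0 0 0 0 -0.1 0.1;0 0 0 0 0 -0.25 0.1;0 0 0 0.05 0.1 -0.42 0.1;0 0 0 0.14 0.24 -0.42 0.1;0 0 0 0.24 0.4 -0.42 0.1;0 0 0 0.35 0.56 -0.42 0.1;0 0 0 0.46 0.72 -0.42 0.1;0 0 0 0.58 0.88 -0.42 0.1;0 0 0 0.7 1 -0.42 0.1;0 0 0 0.8 1 -0.42 0.1;0 0 0 0.8 1 -0.42 0.1")

```text
time: 30.85
eef_pos: [0.5382, 0.0819, 0.0684]
tcp_rot: [1.0, -0.0, -0.0, -0.0]
contact_force: [0.1, 0.7, -1.1]
opening: 0.597
finger_force: 31.5
```

```bash
python3 go.py  629.8 39.4 50  629.8 39.4 21
```

```text
pos [538.2  81.9  68.4] t 30.85 F [ 0.1  0.7 -1.1] open 0.597 ff 31.5 q [-0.04  0.17  2.    0.    0.96  1.54]
turn [-0.      0.0001 -0.0001] shift [0.458  0.2122 0.0918]
turn [-0.      0.0001 -0.0001] shift [0.4581 0.2122 0.2368]
```

send_rows(moves="0 0 0 0.08 0.08 0 0.1;0 0 0 0.2 0.16 0 0.1;0 0 0 0.34 0.212 0.03 0.1;0 0 0 0.45 0.212 0.08 0.1;0 0 0 0.45 0.212 0.14 0.1;0 0 0 0.45 0.212 0.19 0.1;0 0 0 0.45 0.212 0.22 0.1;0 0 0 0.45 0.212 0.232 0.1;0 0 0 0.45 0.212 0.232 0.1")

```text
time: 31.98
eef_pos: [0.6276, 0.0401, 0.0225]
tcp_rot: [1.0, 0.0, 0.0, 0.0]
contact_force: [0.0, 0.6, 0.2]
opening: 0.597
finger_force: 31.5
```

send_rows(moves="0 0 0 0 0 0.003 0.1;0 0 0 0 0 0.006 0.1;0 0 0 0 0 0.006 0.1")

```text
time: 32.35
eef_pos: [0.6278, 0.0399, 0.0213]
tcp_rot: [1.0, 0.0, 0.0, 0.0]
contact_force: [0.6, -0.1, -0.7]
opening: 0.596
finger_force: 31.5
```

send_rows(moves="0 0 0 0 0 0.003 0.1;0 0 0 0 0 0.006 0.1;0 0 0 0 0 0.006 0.1")

```text
time: 32.72
eef_pos: [0.6276, 0.04, 0.0198]
tcp_rot: [1.0, 0.0, -0.0, -0.0]
contact_force: [-0.2, 0.1, -0.9]
opening: 0.6
finger_force: 31.5
```

send_rows(moves="0 0 0 0.006 -0.003 0.002 0.1;0 0 0 0.006 -0.003 0.004 0.1;0 0 0 0.006 -0.003 0.004 0.1")

```text
time: 33.1
eef_pos: [0.6289, 0.0406, 0.0191]
tcp_rot: [1.0, 0.0, -0.0, -0.0]
contact_force: [-0.4, 0.8, -0.9]
opening: 0.6
finger_force: 31.5
```

send_rows(moves="0 0 0 0 0 0.002 0.1;0 0 0 0 0 0.004 0.1;0 0 0 0 0 0.004 0.1")

```text
time: 33.48
eef_pos: [0.6289, 0.0406, 0.0188]
tcp_rot: [1.0, 0.0, -0.0, -0.0]
contact_force: [-1.7, -0.4, 4.0]
opening: 0.594
finger_force: 31.7
```

Contact. I'll release, rise and back off toward the base for a look.

send_rows(moves="0 0 0 0 0 -0.002 0.1;0 0 0 0 0 -0.004 0.2;0 0 0 0 0 -0.004 0.35;0 0 0 0 0 -0.004 0.45;0 0 0 0 0 -0.05 0.45;0 0 0 0 0 -0.15 0.45;0 0 0 0 0 -0.3 0.45;0 0 0 -0.15 0 -0.4 0.45;0 0 0 -0.35 0 -0.5 0.45;0 0 0 -0.55 0 -0.5 0.45;0 0 0 -0.75 0 -0.5 0.45;0 0 0 -0.8 0 -0.5 0.45")

```text
time: 34.98
eef_pos: [0.4677, 0.0407, 0.1195]
tcp_rot: [1.0, 0.0, 0.001, 0.0]
contact_force: [0.4, -0.5, -0.2]
opening: 0.725
finger_force: 0.0
```

Run:
```python
from h import *
c=cam("scene"); cv2.imwrite("pics/f1.png",cv2.resize(c["image"][210:330,90:490,::-1],(800,240),interpolation=2))
c=cam("top"); cv2.imwrite("pics/f2.png",cv2.resize(c["image"][100:200,110:430,::-1],(800,250),interpolation=2))
a=np.vstack([cv2.imread("pics/f1.png"),cv2.imread("pics/f2.png")]); cv2.imwrite("pics/f.png",a)
```

```text
(no output)
```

View pics/f.png

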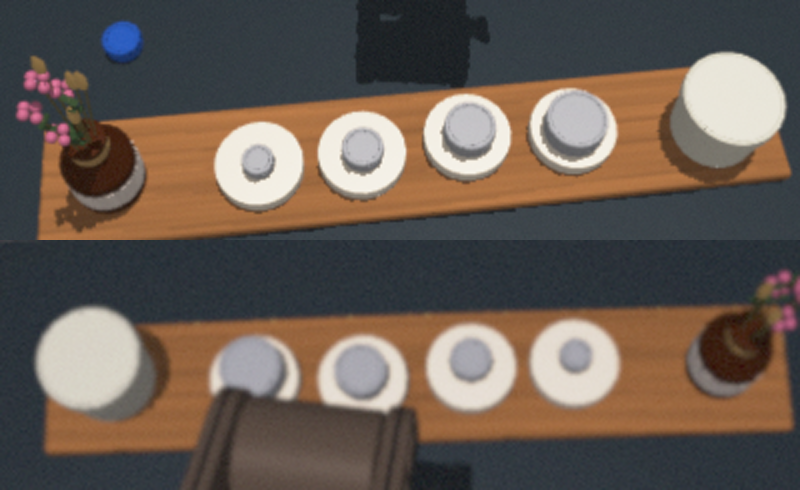

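All four tins stand lids up in the right order, smallest by the vase. Now a numeric check of the centring.

Run:
```python
from m import *
T=dict(t62=(631,144),t52=(629.8,39.4),t42=(640.6,-64.5),t33=(644.4,-163.9))
for n in("scene","top"):
    c=cam(n); hsv=cv2.cvtColor(c["image"],cv2.COLOR_RGB2HSV)
    E=np.array(c["extrinsics"])
    m=cv2.inRange(hsv,(100,8,90),(140,80,225)); m=cv2.morphologyEx(m,cv2.MORPH_OPEN,np.ones((3,3)))
    k,l,s,ce=cv2.connectedComponentsWithStats(m)
    for i in range(1,k):
        if s[i][4]<80: continue
        ys,xs=np.nonzero(l==i); p=np.c_[xs,ys]
        for t,(x,y) in T.items():
            w=ray(c,p,.033+H[t]*.65)*1000
            if abs(w.mean(0)[1]-y)<30 and abs(w.mean(0)[0]-x)<40: print(n,t,s[i][4],"off",np.round(w.mean(0)[:2]-[x,y],1),np.round(np.ptp(w,axis=0)[:2],0))
```

```text
top t62 368 off [ 5.3 -1.2] [50. 55.]
top t42 172 off [0.6 0.7] [32. 33.]
top t33 91 off [ 1.2 -0.8] [23. 24.]
top t52 295 off [-0.2  0.5] [47. 43.]
```

```bash
python3 -c "
from plant import ctrl;print(ctrl.sign_off())"
```

```text
the job is handed in; nothing more can be done
None
```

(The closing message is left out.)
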